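# Open the ramp's spring clip under the viaduct

### The arm

A 7-joint arm with a two-finger parallel gripper is mounted at the origin on the work surface. World frame = base frame: x ahead of the robot, y to its left, z up, the work surface at z = 0. Lengths are in m, angles in degrees, forces in N, time in s.
With the tool pointing down it reaches from about 0.425 to 0.875 m from the base axis. Payload 4.7 kg.
Tool frame: the origin (TCP) lies midway between the tips of the shut fingers; the grasp point (between the pads) lies 19 mm behind it; z points along the fingers, x is the direction in which the jaws open and shut, and the axes are right-handed (so a half turn about z gives the same grasp; the last joint's range is limited). The gripper opens to 87 mm and grips with 3 to 60 N. Pads are 19 mm wide; open, the fingers measure 117 mm over their backs; the gripper's body (75 mm by 190 mm) begins 51 mm behind the grasp point.
Start: joints at [77.699, 18.392, -4.016, 83.108, 1.295, 78.541, -3.26], TCP at [0.147, -0.633, 0.223] pointing down, gripper open.
Joint ranges: [-163.93, 163.93], [-17.29, 119.83], [-79.2, 71.16], [3.27, 140.29], [-89.18, 269.18], [5.43, 117.66], [-154.24, 154.24]. Speed limits (degrees/s): [147.25, 147.25, 180, 180, 180, 180, 180].

### API

Orientations are given as [roll, pitch, yaw] about the fixed x, y, z axes, in that order (R = Rz(yaw) Ry(pitch) Rx(roll)).
In Python, from cell import env gives the robot as it stands.
- The arm moves only by the tool carry_out, never from a script. Its argument "plan" is a list of rows, each an object with "grip": the closure, from 0 (fully open) to 1 (shut); "dp": the shift along the tool's x, y, z in m, a list of three; "rotation": the turn, a rotation vector about the tool's x, y, z in degrees, a list of three. In form: [{"grip": grip, "dp": [dx, dy, dz], "rotation": [wx, wy, wz]}, ...]. A call has 1 to 8 rows; each row shifts and turns the pose as measured when the row begins, along the tool's axes as they then stand; what a row does not reach is not made up. A row lasts 1/12 s, in which the tool goes at most 41.7 mm and 7.16 degrees, less where a joint would pass 70% of its speed; a pose out of reach is approached as far as the arm can. A call is refused whole if a number of a shift passes 0.0417 or a number of a turn 7.16, either way. A call with a gripper value outside its range is refused whole. The fingers move at their own pace and stop on an object; "force" is the grip in N (left out, the last holds). Time passes only in rows, so rows that do not move let the fingers close. It gives the time, the measured TCP pose, the force and the opening at its end, in the units of the state.
- env.get_obs(): the state, without advancing time (a new reading comes with each control period).
- env.read_camera(name): name is "scene" or "side" or "wrist"; returns the picture (400x640x3 uint8, red, green, blue); there is no depth.
- env.camera_params(name): a dict with "fx", "fy", "cx", "cy" (pixels), "R" (3x3) and "t" (3): a world point X has camera coordinates R X + t. Camera axes: x right, y down, z forward; pixel columns grow to the right and rows downward; lengths in m; the calibration is good to about 2 mm. A picture is of the moment at which its call begins: read the wrist's pose just before it. camera_params takes no time and is no camera call; for the wrist camera it gives the pose at the moment of the call.
- env.sign_off(): hands the job in, once; it reports no verdict.
The state is a dict: "time_s": time; "qpos": joint angles; "joint_velocities": joint speeds; "effort": joint torques, N m; "tool_pos": TCP position; "tool_rot": TCP orientation; "force": force on the tool from outside, world axes, zero at the start; "wrist_torque": the same for the moment, N m; "grip_width": finger opening in m.
Only numpy, scipy, OpenCV 4.12 (cv2) and the standard library are available. Lean on these libraries where they do the work, as an engineer would, in place of code of your own. Each camera call takes 0.05 s, during which the arm holds its last target. There are 200 camera calls.

### The job

Open the spring clip that fastens the track ramp: grip the black pull tab that sticks out below the near edge of the steel viaduct, draw it straight out against its spring all the way to its stop, where the catch drops and holds it out, then let go and move clear. Do not press against the viaduct, and leave the engine and the two tank wagons where they stand.

Things in the scene. Friction and masses are not known exactly. Their poses are not given: they have to be found in the camera images.
- clip_slide (a joint): travel of the clip's sprung slide, m: 0 shut (start), 0.040 at its stop; it comes out level and straight along -x of ramp. The spring pulls back with 5 N shut, rising to 9 N at the stop. Only just before the stop (38 mm) does the catch surely drop and hold it, resting at about 35 mm; let go earlier, it springs shut.
- tab (a point): centre of the pull tab, moving with the slide: flat-sided black plastic block, 26 mm along the pull, 16 mm across (grip here), 30 mm high; axes as ramp. Centre 48 mm above the grey board. A 10 mm square bar leads from its +x face into the clip housing. Clear for 140 mm to either side below the viaduct, and open on the -x side.
- viaduct_edge (a point): middle of the lower edge of the viaduct nearest the tab, 65 mm above the tab's centre and 8 to 18 mm to the ramp's +x of it when shut (turned up to 0.08 rad to the ramp); axes as viaduct
- housing_front (a point): middle of the front face of the fixed aluminium clip housing (44 mm wide, top 71 mm above the board), where the bar enters; 35 mm to +x of the shut tab's centre; axes as ramp
- drop_catch: loose steel catch block, 9 by 20 mm, 27 mm high, in a shaft in the housing, its head showing above the housing; origin centre of its underside, riding on the slide's bar 53 mm above the board; when the slide reaches its stop it falls 8 mm by itself behind the bar and holds the slide out. Not to be handled.
- ramp: fixed wooden track ramp, 70 mm wide, clip housing on its near end, a siding of track either side (y = -170 and +170 mm, x -220 to 30 mm). Origin on the grey board's top (10 mm above the work surface), straight below the shut tab's centre; x along the ramp, away from the pull (slide comes out along -x); z up.
- viaduct: fixed steel lattice viaduct over the clip, 500 mm long (y), 83 mm wide (x), legs at y = -235 and +235 mm. Origin on the board's top under its middle. Above the board: underside 113 mm, track bed 149 mm, top of lattice sides 230 mm. Its side blocks a gripper pointing straight down on the tab: lean it back about 40 degrees, fingertips pointing down and to the ramp's +x.
- engine: loose black plastic steam engine, 170 mm long (x), 36 mm wide, 57 mm high, origin centre of underside; stands on one of the two sidings; leave alone
- wagon_a: loose silver tank wagon, 100 mm long (x), 30 mm wide, 47 mm high, origin centre of underside; stands on the other siding; leave alone
- wagon_b: loose silver tank wagon of the same size, origin centre of underside, standing on the viaduct's track between its lattice sides with its length along the viaduct; leave alone

How it is judged (in metres and radians):
On the way:
1. the slide is drawn out to its stop (value of joint clip_slide above 0.032 m), for 0.2 s.
At the end, for the whole second after the job is handed in: The clip's slide rests out by itself (held out by its catch, drawn at least 32 of its 40 mm, still), the robot has let go, and engine and wagons stand upright within 15 mm of where they began (value of joint clip_slide above 0.032 m and velocity of joint clip_slide between -0.01 and 0.01 m/s and distance of each of engine, wagon_a, wagon_b from where it was at the start of the episode below 0.015 m and angle between each of engine, wagon_a, wagon_b's own z axis and vertical below 0.15 rad); the robot touches nothing.
It fails at once if the engine or a wagon is pushed more than 15 mm or tipped (distance of any of engine, wagon_a, wagon_b from where it was at the start of the episode above 0.015 m or angle between any of engine, wagon_a, wagon_b's own z axis and vertical above 0.3 rad).
It fails at once if the robot presses against the viaduct with more than 10 N (contact force between viaduct and the arm above 10 N or contact force between viaduct and the fingers above 10 N).
It also fails if it takes over 32 s, if anything falls off the work surface, if the arm or the gripper's body presses on something with over 40 N, if the wrist force passes 120 N, or if a joint passes its speed limit or range.

## Working session

There is one attempt and no reset: what is moved stays moved. The work goes in short steps, Python scripts to look and compute and a tool call to move; the robot and the scene stay as the last step left them, time stands still between calls to the robot, and variables do not carry over. Pictures are saved under pics/ and viewed, about 8 in all and at most 12, crops included, and the job is handed in when it is done.

Besides the shell and the picture viewer there is one more tool, called as name(argument=value, ...) on one line, values as JSON. carry_out: Moves the arm, as the interface text tells. Its arguments: {"type":"object","properties":{"plan":{"type":"array","items":{"type":"object","properties":{"grip":{"type":"number"},"dp":{"type":"array","items":{"type":"number"}},"rotation":{"type":"array","items":{"type":"number"}}}}},"force":{"type":"number"}},"required":["plan"]}

```bash
mkdir -p pics; python3 - <<'E'
from cell import env
import cv2, json
o=env.get_obs(); print({k:o[k] for k in('time_s','qpos','tool_pos','tool_rot','force','grip_width')})
for n in('scene','side'):
    cv2.imwrite(f'pics/{n}0.png',env.read_camera(n)[:,:,::-1]); p=env.camera_params(n); print(n,p)
E
```

```text
{'time_s': 0.0, 'qpos': array([77.69970284, 18.44053099, -4.01741545, 83.17336324,  1.29608577,
       78.53981019, -3.26023703]), 'tool_pos': array([ 0.14725618, -0.6325492 ,  0.22145857]), 'tool_rot': array([ 1.79993927e+02,  1.08395831e-01, -7.68882254e+01]), 'force': array([ 0.11221533,  0.07086304, -0.45048381]), 'grip_width': 0.0869575565125741}
scene {'fx': 501.842566702946, 'fy': 501.842566702946, 'cx': 322.9539286237517, 'cy': 189.00348673651274, 'R': array([[-0.99583364, -0.09083835, -0.00798464],
       [-0.08460902,  0.9530891 , -0.29062429],
       [ 0.0340099 , -0.28873788, -0.95680393]]), 't': array([0.56540372, 0.04252967, 1.02356659])}
side {'fx': 431.4546049789601, 'fy': 431.4546049789601, 'cx': 320.73748517109516, 'cy': 197.5743271433505, 'R': array([[-0.73442228, -0.67838109,  0.02056745],
       [-0.35735186,  0.36075389, -0.86148493],
       [ 0.57699529, -0.64004354, -0.50736644]]), 't': array([0.4218735 , 0.28619389, 0.65601139])}
```

View pics/scene0.png

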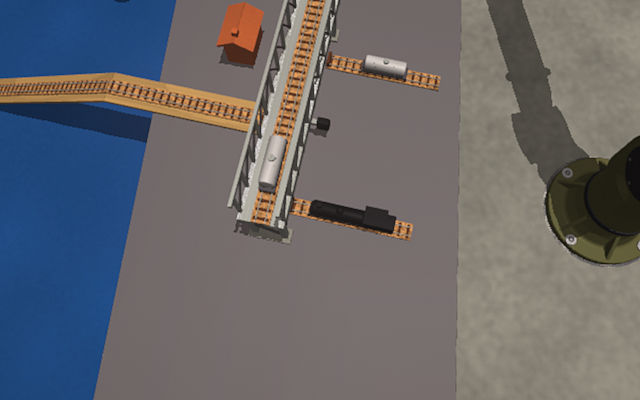

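View pics/side0.png

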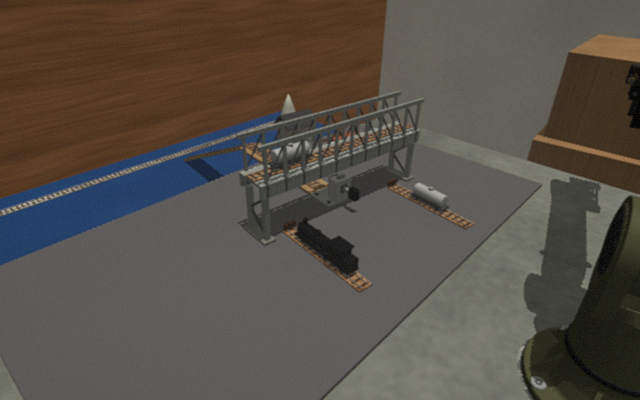

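Scene view: the tab is the black block at about (322,124), with the engine at (352,215), wagon_a at (385,66) and wagon_b at (272,163). In the side view the tab is at about (353,193).

```bash
cat > h.py <<'E'
import numpy as np, cv2
def ray(p,u,v):
    R=np.array(p['R']);d=R.T@np.array([(u-p['cx'])/p['fx'],(v-p['cy'])/p['fy'],1]);return -R.T@p['t'],d
def plane(p,u,v,z):
    c,d=ray(p,u,v);return c+d*(z-c[2])/d[2]
def tri(p,a,q,b):
    A=[];y=[]
    for P,uv in((p,a),(q,b)):
        c,d=ray(P,*uv);d=d/np.linalg.norm(d);M=np.eye(3)-np.outer(d,d);A.append(M);y.append(M@c)
    return np.linalg.lstsq(np.vstack(A),np.hstack(y),rcond=None)[0]
def proj(p,X):
    c=np.array(p['R'])@X+p['t'];return np.array([p['fx']*c[0]/c[2]+p['cx'],p['fy']*c[1]/c[2]+p['cy']])
E
python3 - <<'E'
from cell import env
from h import *
P={n:env.camera_params(n) for n in('scene','side')}
C={}
for n,(u0,u1,v0,v1) in dict(scene=(310,335,112,136),side=(344,364,182,204)).items():
    im=cv2.imread(f'pics/{n}0.png')[v0:v1,u0:u1]
    m=(im.max(2)<50).astype(np.uint8)
    k,l,s,c=cv2.connectedComponentsWithStats(m);i=1+s[1:,4].argmax();C[n]=c[i]+[u0,v0];print(n,s[i],C[n])
print('tab',tri(P['scene'],C['scene'],P['side'],C['side']), plane(P['scene'],*C['scene'],.063))
# siding axes by brown mask in scene
im=cv2.imread('pics/scene0.png');b,g,r=[im[:,:,i].astype(int) for i in range(3)]
m=((r-b)>25)
for nm,(u0,u1,v0,v1) in dict(eng=(296,420,195,245),wag=(334,445,50,95)).items():
    y,x=np.nonzero(m[v0:v1,u0:u1]);
    k=cv2.convexHull(np.c_[x+u0,y+v0].astype(np.int32))[:,0]
    W=np.array([plane(P['scene'],*q,.018)[:2] for q in k]).astype(np.float32)
    print(nm,cv2.minAreaRect(W*1000))
# lattice top near edge & bed points
for z,a in((.24,[(284,212),(337,0)]),): print([plane(P['scene'],*q,z).round(4) for q in a])
cv2.imwrite('pics/c0.png',cv2.resize(np.hstack([im[90:190,230:350],cv2.imread('pics/side0.png')[130:230,290:410]]),None,fx=3.3,fy=3.3,interpolation=cv2.INTER_CUBIC))
E
```

```text
scene [  7   6  13  13 137] [322.91240876 123.64963504]
side [  4   4  12  15 146] [353.39041096 193.34246575]
tab [ 0.57770569 -0.11674351  0.05533163] [ 0.57764635 -0.11289235  0.063     ]
eng ((502.28729248046875, 67.8358154296875), (36.21946716308594, 240.8258514404297), 82.12652587890625)
wag ((454.82049560546875, -267.3267822265625), (37.05373764038086, 238.0535125732422), 82.04735565185547)
[array([0.6156, 0.1207, 0.24  ]), array([ 0.5657, -0.2738,  0.24  ])]
```

View pics/c0.png

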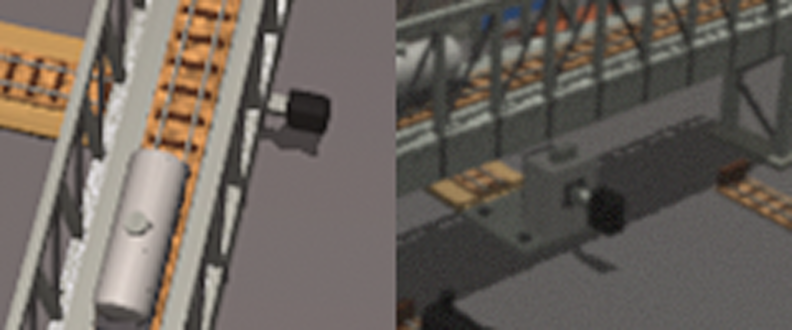

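The crop shows the tab, its light bar into the housing, and clear space around it. Triangulation puts the tab at about (0.578, -0.115, 0.058) and the ramp yaw at about -8°, and the siding midpoint agrees. Next I'll work out the moves.

```bash
cat >> h.py <<'E'
from scipy.spatial.transform import Rotation as Ro
def target(tab,yaw=-8,lean=42,back=0.,out=0.004,up=0.):
    y=np.radians(yaw);a=np.radians(lean);rx=np.array([np.cos(y),np.sin(y),0]);ry=np.array([-np.sin(y),np.cos(y),0])
    z=np.sin(a)*rx-np.cos(a)*np.array([0,0,1.]);x=-ry
    return tab-out*rx+[0,0,up]+(.019-back)*z, np.c_[x,np.cross(z,x),z]
def delta(o,p,R):
    C=Ro.from_euler('xyz',o['tool_rot'],degrees=True)
    return C.inv().apply(p-o['tool_pos']).round(4),(C.inv()*Ro.from_matrix(R)).as_rotvec(degrees=True).round(2)
E
python3 - <<'E'
from cell import env
from h import *
o=env.get_obs();t=np.array([.578,-.1145,.058])
p,R=target(t,back=.1);print(p,delta(o,p,R)); print(delta(o,np.array([.45,-.10,.24]),R))
E
```

```text
[ 0.52036682 -0.10640018  0.11819473] (array([-0.4277, -0.4827,  0.1041]), array([41.54,  7.83, 20.12]))
(array([-0.4501, -0.4156, -0.0177]), array([41.54,  7.83, 20.12]))
```

carry_out(plan=[{"grip":0,"dp":[-0.028,-0.026,-0.001],"rotation":[0,0,0]},{"grip":0,"dp":[-0.028,-0.026,-0.001],"rotation":[0,0,0]},{"grip":0,"dp":[-0.028,-0.026,-0.001],"rotation":[0,0,0]},{"grip":0,"dp":[-0.028,-0.026,-0.001],"rotation":[0,0,0]},{"grip":0,"dp":[-0.028,-0.026,-0.001],"rotation":[0,0,0]},{"grip":0,"dp":[-0.028,-0.026,-0.001],"rotation":[0,0,0]},{"grip":0,"dp":[-0.028,-0.026,-0.001],"rotation":[0,0,0]},{"grip":0,"dp":[-0.028,-0.026,-0.001],"rotation":[0,0,0]}])

```text
time_s: 0.77
tool_pos: [0.2961, -0.3626, 0.222]
tool_rot: [179.6, 0.5, -78.0]
force: [1.5, -0.4, 0.1]
grip_width: 0.0872
```

carry_out(plan=[{"grip":0,"dp":[-0.028,-0.026,-0.001],"rotation":[0,0,0]},{"grip":0,"dp":[-0.028,-0.026,-0.001],"rotation":[0,0,0]},{"grip":0,"dp":[-0.028,-0.026,-0.001],"rotation":[0,0,0]},{"grip":0,"dp":[-0.028,-0.026,-0.001],"rotation":[0,0,0]},{"grip":0,"dp":[-0.028,-0.026,-0.001],"rotation":[0,0,0]},{"grip":0,"dp":[-0.028,-0.026,-0.001],"rotation":[0,0,0]},{"grip":0,"dp":[-0.028,-0.026,-0.001],"rotation":[0,0,0]}])

```text
time_s: 1.35
tool_pos: [0.4356, -0.1193, 0.228]
tool_rot: [179.4, 0.4, -78.1]
force: [0.1, -0.0, -0.6]
grip_width: 0.0871
```

```bash
cat > d.py <<'E'
from cell import env
from h import *
import sys
o=env.get_obs();t=np.array([.578,-.1145,.058])
p,R=target(t,back=float(sys.argv[1]));print(o['time_s'],o['tool_pos'],o['tool_rot'],o['force'],o['qpos'].round(1),p,*delta(o,p,R))
E
python3 d.py .1
```

```text
1.35 [ 0.43562113 -0.11934703  0.22796435] [179.40614907   0.42876191 -78.05002507] [ 0.13131618 -0.04137921 -0.64489657] [ 49.3  -5.  -34.8 107.6  -3.1  77.3 -62.7] [ 0.52036682 -0.10640018  0.11819473] [ 0.0057 -0.0867  0.1088] [42.23  7.62 18.94]
```

carry_out(plan=[{"grip":0,"dp":[0,-0.006,0],"rotation":[5.3,0.95,2.4]},{"grip":0,"dp":[0,-0.006,0],"rotation":[5.3,0.95,2.4]},{"grip":0,"dp":[0,-0.006,0],"rotation":[5.3,0.95,2.4]},{"grip":0,"dp":[0,-0.006,0],"rotation":[5.3,0.95,2.4]},{"grip":0,"dp":[0,-0.006,0],"rotation":[5.3,0.95,2.4]},{"grip":0,"dp":[0,-0.004,0],"rotation":[5.3,0.95,2.4]},{"grip":0,"dp":[0,-0.004,0],"rotation":[5.3,0.95,2.4]},{"grip":0,"dp":[0,0,0],"rotation":[5.3,0.95,2.4]}])

```text
time_s: 2.02
tool_pos: [0.507, -0.1199, 0.214]
tool_rot: [-151.4, -0.9, -91.8]
force: [-1.5, -1.3, 0.0]
grip_width: 0.0868
```

```bash
python3 d.py .1
```

```text
2.0167 [ 0.50704154 -0.11988717  0.21404298] [-151.39259385   -0.86994178  -91.77716281] [-1.51844635e+00 -1.27862494e+00  1.02837407e-03] [ 25.9 -17.3  -9.9 125.1 -12.6  44.4 -69. ] [ 0.52036682 -0.10640018  0.11819473] [-0.0153  0.0345  0.0901] [13.33  2.89  5.59]
```

carry_out(plan=[{"grip":0,"dp":[-0.003,0.007,0.018],"rotation":[0,0,0]},{"grip":0,"dp":[-0.003,0.007,0.018],"rotation":[0,0,0]},{"grip":0,"dp":[-0.003,0.007,0.018],"rotation":[1,0.5,1]},{"grip":0,"dp":[-0.003,0.007,0.018],"rotation":[3,0.7,1.2]},{"grip":0,"dp":[-0.003,0.007,0.018],"rotation":[3,0.7,1.2]}])

```text
time_s: 2.43
tool_pos: [0.5244, -0.1124, 0.1192]
tool_rot: [-143.5, -0.9, -96.4]
force: [0.6, 0.7, -0.4]
grip_width: 0.0869
```

```bash
python3 d.py .1
```

```text
2.4333 [ 0.52438122 -0.11239106  0.11919231] [-143.54390626   -0.86130114  -96.38263084] [ 0.64642995  0.65889295 -0.37077147] [ 23.1 -12.8 -11.6 137.1 -13.9  19.5 -73.5] [ 0.52036682 -0.10640018  0.11819473] [-0.0055  0.0043 -0.002 ] [5.53 0.36 1.8 ]
```

```bash
python3 - <<'E'
from cell import env
from h import *
import pickle
p=env.camera_params('wrist');im=env.read_camera('wrist')[:,:,::-1];s=env.read_camera('scene')[:,:,::-1]
pickle.dump(p,open('w1.pkl','wb'));cv2.imwrite('pics/w1.png',im);cv2.imwrite('pics/s1.png',s)
t=np.array([.578,-.1145,.058]);print(proj(p,t),-np.array(p['R']).T@p['t'])
E
```

```text
[312.68163279 202.87154456] [ 0.48327234 -0.1045288   0.28969475]
```

View pics/w1.png

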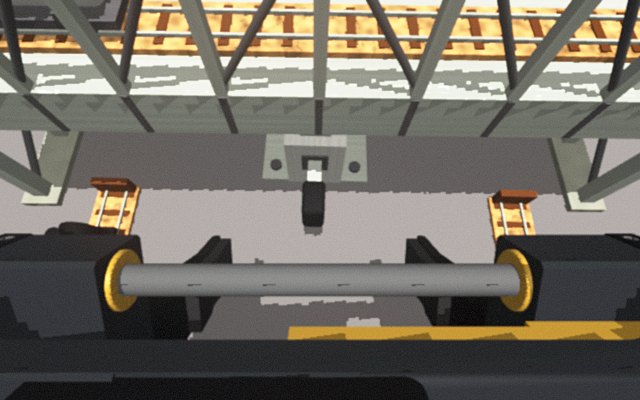

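The wrist view shows the tab at (313,203), where the estimate projects to (312.7,202.9). The estimate is confirmed and both sides are clear. I'll use a lean of 38°, since joints 4 and 6 are near their limits.

```bash
sed -i 's/t,back/t,lean=38,back/' d.py; python3 d.py 0;python3 d.py .05
```

```text
2.5333 [ 0.51931013 -0.11038375  0.11326994] [-144.3176692    -0.77986196  -96.20405077] [-1.15965692  0.68201611 -0.34704223] [ 23.1 -12.7 -11.6 137.4 -13.8  19.9 -73.5] [ 0.58562266 -0.11557129  0.0430278 ] [-0.003  -0.0131  0.0958] [2.31 0.45 1.9 ]
2.5333 [ 0.51931013 -0.11038375  0.11326994] [-144.3176692    -0.77986196  -96.20405077] [-1.15965692  0.68201611 -0.34704223] [ 23.1 -12.7 -11.6 137.4 -13.8  19.9 -73.5] [ 0.55513916 -0.11128712  0.08242833] [-0.0034 -0.011   0.0458] [2.31 0.45 1.9 ]
```

carry_out(plan=[{"grip":0,"dp":[-0.001,-0.003,0.015],"rotation":[0.6,0.15,0.6]},{"grip":0,"dp":[-0.001,-0.003,0.015],"rotation":[0.6,0.15,0.6]},{"grip":0,"dp":[-0.001,-0.003,0.015],"rotation":[0.6,0.15,0.6]},{"grip":0,"dp":[0,0,0.005],"rotation":[0,0,0]}])

```text
time_s: 2.87
tool_pos: [0.5597, -0.1131, 0.0824]
tool_rot: [-142.4, -0.1, -97.8]
force: [-0.2, 0.7, -0.4]
grip_width: 0.0868
```

```bash
python3 d.py 0
```

```text
2.8667 [ 0.55974236 -0.11308734  0.08240577] [-1.42382372e+02 -1.32405569e-01 -9.78440574e+01] [-0.24642044  0.68653659 -0.39381514] [ 24.8  -4.1 -15.1 135.8 -10.2  10.8 -79.1] [ 0.58562266 -0.11557129  0.0430278 ] [-0.0012  0.0035  0.047 ] [ 0.38 -0.01  0.2 ]
```

```bash
sed -i 's/lean=38/lean=34,out=.005/' d.py; python3 d.py 0.025;python3 d.py 0
```

```text
2.8667 [ 0.55974236 -0.11308734  0.08240577] [-1.42382372e+02 -1.32405569e-01 -9.78440574e+01] [-0.24642044  0.68653659 -0.39381514] [ 24.8  -4.1 -15.1 135.8 -10.2  10.8 -79.1] [ 0.56972615 -0.11333719  0.06297423] [-0.0012  0.004   0.0214] [-3.62 -0.02  0.2 ]
2.8667 [ 0.55974236 -0.11308734  0.08240577] [-1.42382372e+02 -1.32405569e-01 -9.78440574e+01] [-0.24642044  0.68653659 -0.39381514] [ 24.8  -4.1 -15.1 135.8 -10.2  10.8 -79.1] [ 0.58356993 -0.1152828   0.04224829] [-0.0012  0.0056  0.0464] [-3.62 -0.02  0.2 ]
```

carry_out(plan=[{"grip":0,"dp":[-0.0005,0.002,0.007],"rotation":[-1.2,0,0.1]},{"grip":0,"dp":[-0.0005,0.002,0.007],"rotation":[-1.2,0,0.1]},{"grip":0,"dp":[0,0.001,0.007],"rotation":[-1.2,0,0]}])

```text
time_s: 3.12
tool_pos: [0.5699, -0.115, 0.0648]
tool_rot: [-146.2, -0.1, -98.0]
force: [0.5, -0.7, 0.2]
grip_width: 0.0871
```

```bash
python3 d.py 0
```

```text
3.1167 [ 0.5699273  -0.11495115  0.06481284] [-1.46196302e+02 -1.33310122e-01 -9.79725865e+01] [ 0.53673307 -0.70122086  0.18453385] [ 26.4   0.2 -17.2 132.2  -2.2  13.8 -86.7] [ 0.58356993 -0.1152828   0.04224829] [-0.0016  0.0013  0.0263] [ 0.2 -0.1  0.1]
```

carry_out(plan=[{"grip":0,"dp":[-0.0005,0.001,0.007],"rotation":[0,0,0]},{"grip":0,"dp":[-0.0005,0.001,0.007],"rotation":[0,0,0]},{"grip":0,"dp":[-0.0005,0,0.006],"rotation":[0,0,0]},{"grip":0,"dp":[0,0,0.003],"rotation":[0,0,0]}])

```text
time_s: 3.45
tool_pos: [0.5866, -0.1192, 0.0504]
tool_rot: [-146.1, -0.4, -98.0]
force: [-0.7, -0.9, 0.4]
grip_width: 0.0872
```

```bash
python3 d.py 0; python3 - <<'E'
from cell import env
from h import *
cv2.imwrite('pics/w2.png',np.vstack([env.read_camera('wrist')[60:360,:,::-1],cv2.resize(env.read_camera('side')[120:260,240:480,::-1],(514,300))[:, :].repeat(1,1) if 0 else cv2.resize(env.read_camera('side')[130:240,240:475,::-1],(640,300))]))
E
```

```text
3.45 [ 0.58657882 -0.11917273  0.05042972] [-146.09831968   -0.39727309  -98.00876975] [-0.67964241 -0.93141279  0.38559073] [ 25.3   3.9 -16.4 130.7   3.7  11.6 -92. ] [ 0.58356993 -0.1152828   0.04224829] [-0.0035  0.0075  0.0048] [ 0.1  -0.33  0.21]
```

View pics/w2.png

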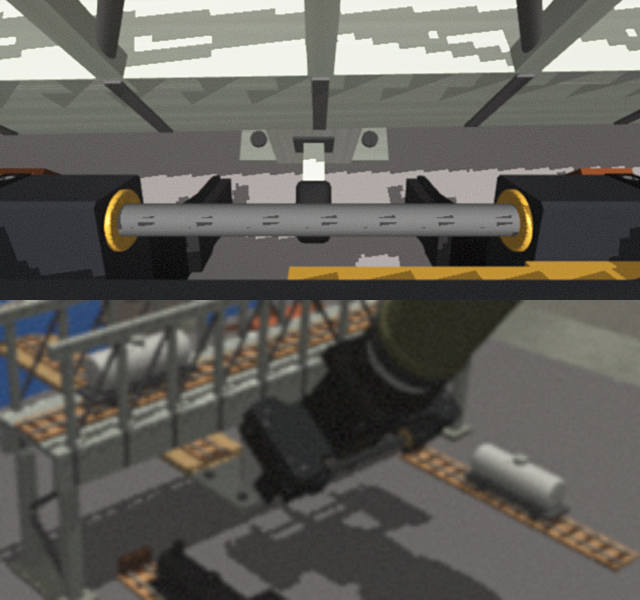

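Both views show the tab at (313,270) between the open fingers, a few mm high and off-centre, and the gripper clear of the viaduct. I'll correct this.

carry_out(plan=[{"grip":0,"dp":[-0.0015,0.004,0.0025],"rotation":[0,0,0]},{"grip":0,"dp":[-0.0015,0.0035,0.0025],"rotation":[0,0,0]},{"grip":0,"dp":[0,0,0],"rotation":[0,0,0]}])

```text
time_s: 3.8
tool_pos: [0.5837, -0.1164, 0.0433]
tool_rot: [-146.0, -0.4, -98.1]
force: [0.1, 0.3, 0.2]
grip_width: 0.0875
```

```bash
python3 d.py 0
```

```text
3.8 [ 0.5836934  -0.11641519  0.04333916] [-146.0100008    -0.44908748  -98.06506915] [0.0756671  0.32238728 0.17753346] [ 24.2   4.3 -15.7 131.5   6.1  10.4 -94.7] [ 0.58356993 -0.1152828   0.04224829] [-0.0011  0.0008  0.0007] [ 0.01 -0.41  0.2 ]
```

carry_out(plan=[{"grip":0.6,"dp":[-0.001,0.0005,0],"rotation":[0,0,0]},{"grip":1,"dp":[0,0,0],"rotation":[0,0,0]},{"grip":1,"dp":[0,0,0],"rotation":[0,0,0]},{"grip":1,"dp":[0,0,0],"rotation":[0,0,0]},{"grip":1,"dp":[0,0,0],"rotation":[0,0,0]},{"grip":1,"dp":[0,0,0],"rotation":[0,0,0]},{"grip":1,"dp":[0,0,0],"rotation":[0,0,0]},{"grip":1,"dp":[0,0,0],"rotation":[0,0,0]}], force=40)

```text
time_s: 4.47
tool_pos: [0.5829, -0.115, 0.0435]
tool_rot: [-146.0, -0.5, -98.0]
force: [-0.0, 0.2, 0.3]
grip_width: 0.0414
```

```bash
python3 d.py 0; python3 - <<'E'
from cell import env
from h import *
o=env.get_obs();R=Ro.from_euler('xyz',o['tool_rot'],degrees=True);a=np.radians(-8)
print('grip',o['grip_width'],'pull 10mm in tool axes',R.inv().apply([-.01*np.cos(a),-.01*np.sin(a),0]))
E
```

```text
4.4667 [ 0.58293368 -0.11502247  0.04346767] [-146.00587533   -0.49070574  -98.02462483] [-0.03745377  0.2132616   0.30501633] [ 23.9   4.2 -15.7 131.6   6.5  10.4 -95.3] [ 0.58356993 -0.1152828   0.04224829] [0.0002 0.0001 0.0014] [ 0.01 -0.42  0.25]
grip 0.04135700732195002 pull 10mm in tool axes [ 4.29768519e-06  8.29096891e-03 -5.59104784e-03]
```

Fingers are still closing.

carry_out(plan=[{"grip":1,"dp":[0,0,0],"rotation":[0,0,0]},{"grip":1,"dp":[0,0,0],"rotation":[0,0,0]},{"grip":1,"dp":[0,0,0],"rotation":[0,0,0]},{"grip":1,"dp":[0,0,0],"rotation":[0,0,0]},{"grip":1,"dp":[0,0,0],"rotation":[0,0,0]},{"grip":1,"dp":[0,0,0],"rotation":[0,0,0]},{"grip":1,"dp":[0,0,0],"rotation":[0,0,0]},{"grip":1,"dp":[0,0,0],"rotation":[0,0,0]}])

```text
time_s: 5.13
tool_pos: [0.5828, -0.1164, 0.0435]
tool_rot: [-146.0, -0.5, -98.1]
force: [-0.3, -0.3, 0.2]
grip_width: 0.0158
```

```bash
python3 d.py 0
```

```text
5.1333 [ 0.58284835 -0.1163773   0.04353938] [-146.00057535   -0.50928708  -98.1349643 ] [-0.27724764 -0.30638985  0.19002848] [ 24.    4.2 -15.6 131.6   6.5  10.4 -95.2] [ 0.58356993 -0.1152828   0.04224829] [-0.0012  0.0003  0.0014] [ 0.   -0.5   0.17]
```

carry_out(plan=[{"grip":1,"dp":[0,0.0033,-0.0022],"rotation":[0,0,0]},{"grip":1,"dp":[0,0.0033,-0.0022],"rotation":[0,0,0]},{"grip":1,"dp":[0,0.0033,-0.0022],"rotation":[0,0,0]},{"grip":1,"dp":[0,0.0033,-0.0022],"rotation":[0,0,0]}], force=45)

```text
time_s: 5.47
tool_pos: [0.5686, -0.1144, 0.0436]
tool_rot: [-145.8, -0.5, -98.1]
force: [7.5, -2.4, -6.5]
grip_width: 0.0155
```

```bash
python3 d.py 0
```

```text
5.4667 [ 0.56857524 -0.11439812  0.04357105] [-145.81015426   -0.45442398  -98.13624237] [ 7.46728696 -2.38850283 -6.53138935] [ 25.    2.5 -16.4 133.5   3.9  10.  -92.7] [ 0.58356993 -0.1152828   0.04224829] [-0.0013 -0.0116  0.0095] [-0.19 -0.45  0.14]
```

carry_out(plan=[{"grip":1,"dp":[0,0.0035,-0.0019],"rotation":[0,0,0]},{"grip":1,"dp":[0,0.0035,-0.0019],"rotation":[0,0,0]},{"grip":1,"dp":[0,0.0034,-0.0021],"rotation":[0,0,0]},{"grip":1,"dp":[0,0.0034,-0.0021],"rotation":[0,0,0]}])

```text
time_s: 5.8
tool_pos: [0.5551, -0.1125, 0.0436]
tool_rot: [-145.4, -0.4, -98.1]
force: [7.9, -3.1, -8.3]
grip_width: 0.0158
```

```bash
python3 d.py 0
```

```text
5.8 [ 0.555107   -0.11251883  0.04362497] [-145.4456514    -0.42185543  -98.12363108] [ 7.92456332 -3.07999093 -8.2964127 ] [ 25.8   0.7 -17.  135.4   0.7   9.3 -89.8] [ 0.58356993 -0.1152828   0.04224829] [-0.0013 -0.0228  0.0173] [-0.55 -0.42  0.14]
```

carry_out(plan=[{"grip":1,"dp":[0,0.0035,-0.0018],"rotation":[-0.2,0,0]},{"grip":1,"dp":[0,0.0035,-0.0018],"rotation":[-0.2,0,0]},{"grip":1,"dp":[0,0.0035,-0.0018],"rotation":[-0.2,0,0]}])

```text
time_s: 6.05
tool_pos: [0.5459, -0.1112, 0.0436]
tool_rot: [-145.7, -0.4, -98.1]
force: [8.7, -3.0, -8.2]
grip_width: 0.0157
```

```bash
python3 d.py 0
```

```text
6.05 [ 0.54586377 -0.11123037  0.04362165] [-145.69484425   -0.40455971  -98.12019103] [ 8.70323426 -3.02539954 -8.24286242] [ 26.   -0.4 -17.1 136.4  -1.4   9.7 -87.7] [ 0.58356993 -0.1152828   0.04224829] [-0.0013 -0.0305  0.0225] [-0.3  -0.4   0.13]
```

37 mm drawn. I'll pull on to the stop.

carry_out(plan=[{"grip":1,"dp":[0,0.0035,-0.002],"rotation":[-0.1,0,0]},{"grip":1,"dp":[0,0.0035,-0.002],"rotation":[-0.1,0,0]},{"grip":1,"dp":[0,0.003,-0.002],"rotation":[0,0,0]}])

```text
time_s: 6.3
tool_pos: [0.5416, -0.1106, 0.0457]
tool_rot: [-145.0, -0.3, -98.1]
force: [39.9, -8.1, -41.5]
grip_width: 0.0159
```

```bash
python3 d.py 0
```

```text
6.3 [ 0.54156234 -0.11058123  0.04566223] [-145.01340947   -0.32606558  -98.14489063] [ 39.90668953  -8.10572188 -41.50204556] [ 26.   -1.4 -16.9 137.4  -4.    9.  -85.3] [ 0.58356993 -0.1152828   0.04224829] [-0.0013 -0.0327  0.027 ] [-0.99 -0.35  0.07]
```

The force jump to 40 N shows it is at the stop. I'll relax, then ease forward while still gripping to test the catch.

carry_out(plan=[{"grip":1,"dp":[0,0,0.001],"rotation":[0,0,0]},{"grip":1,"dp":[0,0,0.001],"rotation":[0,0,0]},{"grip":1,"dp":[0,-0.001,0.0015],"rotation":[0,0,0]},{"grip":1,"dp":[0,0,0],"rotation":[0,0,0]}])

```text
time_s: 6.63
tool_pos: [0.5469, -0.1114, 0.0453]
tool_rot: [-144.7, -0.3, -98.2]
force: [-2.8, -0.8, 3.7]
grip_width: 0.0158
```

carry_out(plan=[{"grip":1,"dp":[0,-0.0012,0.0012],"rotation":[0,0,0]},{"grip":1,"dp":[0,-0.0012,0.0012],"rotation":[0,0,0]},{"grip":1,"dp":[0,0,0],"rotation":[0,0,0]}])

```text
time_s: 6.88
tool_pos: [0.5466, -0.1114, 0.0454]
tool_rot: [-145.0, -0.4, -98.1]
force: [8.4, -1.8, -11.1]
grip_width: 0.0158
```

```bash
python3 d.py 0
```

```text
6.8833 [ 0.546606   -0.11136713  0.04542359] [-144.99687519   -0.43989639  -98.12297594] [  8.40762268  -1.75105855 -11.05550889] [ 26.1  -0.7 -17.1 136.8  -1.9   8.9 -87.3] [ 0.58356993 -0.1152828   0.04224829] [-0.0014 -0.0286  0.0239] [-1.   -0.43  0.15]
```

The force went to -2.8 N in x at about 36 mm, so the catch seems to hold. I'll release.

carry_out(plan=[{"grip":0,"dp":[0,0,0],"rotation":[0,0,0]},{"grip":0,"dp":[0,0,0],"rotation":[0,0,0]},{"grip":0,"dp":[0,0,0],"rotation":[0,0,0]},{"grip":0,"dp":[0,0,0],"rotation":[0,0,0]},{"grip":0,"dp":[0,0,0],"rotation":[0,0,0]},{"grip":0,"dp":[0,0,0],"rotation":[0,0,0]},{"grip":0,"dp":[0,0,0],"rotation":[0,0,0]},{"grip":0,"dp":[0,0,0],"rotation":[0,0,0]}])

```text
time_s: 7.55
tool_pos: [0.5465, -0.1107, 0.0453]
tool_rot: [-145.0, -0.4, -98.1]
force: [-0.0, -0.2, 0.3]
grip_width: 0.0611
```

```bash
python3 d.py 0; python3 - <<'E'
from cell import env
from h import *
p=env.camera_params('wrist');cv2.imwrite('pics/w3.png',env.read_camera('wrist')[:,:,::-1])
for s in(0,.035,.04):print(s,proj(p,np.array([.578,-.1145,.058])+s*np.array([-.9903,.139,0])))
E
```

```text
7.55 [ 0.54645554 -0.11072097  0.04530221] [-144.98839436   -0.43911533  -98.06059861] [-0.01324725 -0.21963685  0.34853201] [ 26.1  -0.7 -17.2 136.8  -1.9   8.8 -87.2] [ 0.58356993 -0.1152828   0.04224829] [-0.0007 -0.0289  0.0239] [-1.01 -0.4   0.2 ]
0 [318.5170838  186.92357657]
0.035 [318.59435994 256.09691563]
0.04 [318.60636926 266.8469956 ]
```

View pics/w3.png

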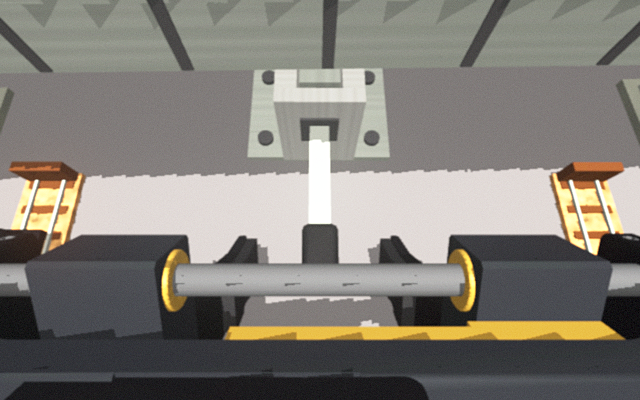

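The wrist picture shows the bar fully exposed from (318,135) to (318,225) and the tab still out at about (320,250). The fingers are open and clear of it. I'll back off along the tool axis.

carry_out(plan=[{"grip":0,"dp":[0,0,-0.01],"rotation":[0,0,0]},{"grip":0,"dp":[0,0,-0.012],"rotation":[0,0,0]},{"grip":0,"dp":[0,-0.002,-0.013],"rotation":[0,0,0]},{"grip":0,"dp":[0,-0.003,-0.013],"rotation":[-0.5,0,0]},{"grip":0,"dp":[0,-0.003,-0.013],"rotation":[-0.5,0,0]},{"grip":0,"dp":[0,-0.003,-0.013],"rotation":[-0.5,0,0]},{"grip":0,"dp":[0,0,0],"rotation":[0,0,0]}])

```text
time_s: 8.18
tool_pos: [0.5111, -0.1047, 0.1129]
tool_rot: [-146.8, -0.3, -98.0]
force: [0.7, -0.5, 0.2]
grip_width: 0.0867
```

```bash
python3 d.py 0; python3 - <<'E'
from cell import env
from h import *
w=env.read_camera('wrist')[:,:,::-1];s=env.read_camera('scene')[:,:,::-1]
cv2.imwrite('pics/f.png',np.vstack([cv2.resize(w,(480,300)),cv2.resize(s[0:250,200:600],(480,300))]))
p=env.camera_params('wrist')
for q in(0,.035):print(q,proj(p,np.array([.578,-.1145,.058])+q*np.array([-.9903,.139,0]))*.75)
E
```

```text
8.1833 [ 0.51107702 -0.10468129  0.11292389] [-146.80286421   -0.3388869   -98.02699095] [ 0.72611227 -0.48280156  0.19398531] [ 25.2 -13.2 -14.9 136.4 -10.   23.4 -80.3] [ 0.58356993 -0.1152828   0.04224829] [-0.     -0.0226  0.0993] [ 0.8  -0.3   0.17]
0 [239.72125548 128.97644832]
0.035 [239.76985138 164.60157464]
```

View pics/f.png

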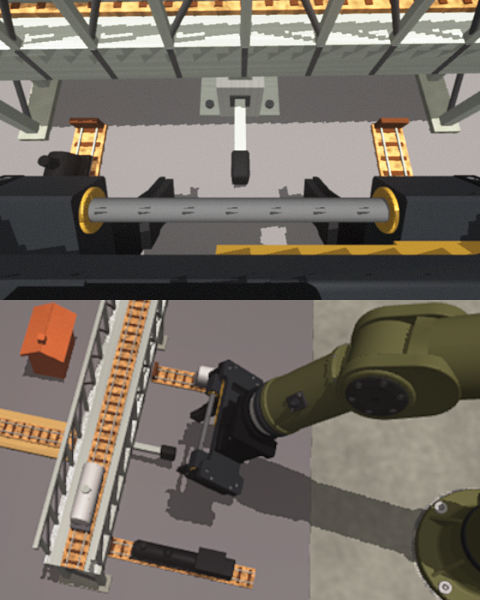

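The tab stands out by itself at (240,167), where 35 mm of travel predicts (240,165). The gripper is clear, and the engine and wagon_b are in place.

```bash
python3 -c "
from cell import env
print(env.get_obs()['force']);print(env.sign_off())"
```

```text
[ 0.05194586 -0.61288888 -0.12408653]
the job is handed in; nothing more can be done
None
```

I drew the clip's slide out to its stop, and the catch is holding it there. I then let go, backed clear and handed the job in at about 8.3 s of the 32 s allowed. The sign-off gives no verdict.

- **Grip and pull:** I gripped the tab with the gripper leaned back about 34°, not the suggested 40, because joints 4 and 6 came close to their limits. The grip read 15.8 mm. I pulled level along the ramp until the force jumped to about 40 N in x at about 42 mm of tool travel, against a 40 mm stop.
- **Catch:** After easing forward to about 36 mm and letting go, the tab stayed out. In the last wrist picture it sits within about 2 px of where 35 mm of travel predicts.
- **Clearances:** The final force was under 1 N with the fingers open and away from everything. The pictures showed no contact with the viaduct. The force sensor showed no load except during the pull.
- **Engine and wagons:** In the last scene picture the engine and wagon_b look undisturbed. Wagon_a was partly hidden behind the gripper, so I did not check it after the pull.
- **Less clean:** Near the stop the wrist also saw about 41 N vertically, because the tool drifted about 2 mm up. The limit is 120 N, and the force went away when I relaxed the pull.

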